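# Lock the carrier tray with the flat driver

### The arm

A 6-joint arm with a two-finger parallel gripper is mounted at the origin on the work surface. World frame = base frame: x ahead of the robot, y to its left, z up, the work surface at z = 0. Lengths are in m, angles in rad, forces in N, time in s.
With the tool pointing down it reaches from about 0.15 to 0.775 m from the base axis. Payload 6.1 kg.
Tool frame: the origin (TCP) lies on the front face of the gripper's body, between the roots of the fingers; the fingertips stand 73 mm ahead of it and the grasp point (between the pads) lies 54 mm ahead of it; z points along the fingers, y is the line along which they close (so a half turn about z gives the same grasp; the last joint's range is limited). The gripper opens to 85 mm and grips with 20 to 120 N. Pads are 22 mm wide; open, the fingers measure 114 mm over their backs; the gripper's body (76 mm by 85 mm) begins 54 mm behind the grasp point. The pads swing forward as they close: fully open they stand 13 mm farther back than shut.
Start: joints at [1.149, 0.126, -0.04, 1.405, 0, 1.571], TCP at [0.215, 0.479, 0.304] pointing down, gripper open.
Joint ranges: [-2.72, 2.72], [-0.95, 1.95], [-1.27, 1.35], [-1.78, 2.02], [-1.46, 1.47], [-3.14, 3.14]. Speed limits (rad/s): [2.39, 2.39, 3.01, 3.14, 3.14, 3.14].

### API

Orientations are given as a rotation vector (axis times angle).
In Python, from bench import env gives the robot as it stands.
- The arm moves only by the tool servo_tool, never from a script. Its argument "moves" is a list of rows, each a list of 7 numbers: the shift along the world's x, y, z in m, then the turn, a rotation vector about the world's x, y, z in rad, then the closure in counts, from 0 (fully open) to 255 (shut). A call has 1 to 10 rows; each row is the pose to reach, as a shift and turn from the pose commanded when the call began; what a row does not reach only later rows make up. A row lasts 1/10 s, in which the tool goes at most 50 mm and 8.59 degrees, less where a joint would pass 70% of its speed; a pose out of reach is approached as far as the arm can. A call with a gripper value outside its range is refused whole. The fingers move at their own pace and stop on an object; the grip force is fixed at half the most. Time passes only in rows, so rows that repeat a pose let the fingers close. It gives the time, the measured TCP pose, the force, the opening and the grip force at its end, in the units of the state.
- env.read_state(): the state, without advancing time (a new reading comes with each control period).
- env.get_image(name): name is "scene" or "top" or "wrist"; returns a dict with "img" (480x640x3 uint8, red, green, blue), "K" (3x3 intrinsics, pixels), "eye" and "rotation" of the camera in the world. Camera axes: x right, y down, z forward; pixel columns grow to the right and rows downward; lengths in m; the calibration is good to about 2 mm. The wrist camera is an equidistant fisheye: a pixel r from the principal point sees the ray r / f radians off the axis. A picture is of the moment at which its call begins. There is no depth.
- env.finish_job(): hands the job in; it is judged then, once.
The state is a dict: "t": time; "joint_positions": joint angles; "qd": joint speeds; "joint_torque": joint torques, N m; "ee_pos": TCP position; "tcp_rot": TCP orientation; "wrist_force": force on the tool from outside, world axes, zero at the start; "wrist_torque": the same for the moment, N m; "gripper_width": opening from 0.0 (shut) to 1.0 (fully open); "finger_force": force on a finger pad.
Only numpy, scipy, OpenCV 4.12 (cv2) and the standard library are available. Lean on these libraries where they do the work, as an engineer would, in place of code of your own. Each camera call takes 0.05 s, during which the arm holds its last target. There are 200 camera calls.

### The job

Lock the carrier tray down for the dispensing run: take the flat driver out of its tilted rest, stand it blade-down in the guide bush of the swing clamp, and turn it lightly until the blade drops into the slot of the screw inside. Then turn clockwise until the clamp arm is fully home over the tray's edge, and leave the driver standing in the screw with the gripper clear. Move the clamp with the driver only, and leave the tray and the other things on the bench where they are.

Things in the scene. Friction and masses are not known exactly. Their poses are not given: they have to be found in the camera images.
- driver_grip (a point): Centre of the handle of the loose flat driver. Axes: z along the driver from blade to handle end, x across the blade's wide side, y normal to the handle's two broad flats. Handle 82 mm long (41 mm either way along z), 26 mm between its flats (y), 36 mm wide (x). Starts leaning 35 deg from vertical in the rest, handle up towards the rest's +x, flats upright (y level).
- driver_tip (a point): Middle of the end of the driver's blade, 118 mm from driver_grip along -z; same axes. The blade is 18 mm wide (x), 3.5 mm thick (y), 8 mm long; above it a round ferrule 20 mm in diameter, 45 mm long, then a 12 mm shank 24 mm long, then the handle.
- driver: The driver as a whole: black handle, steel shank, 159 mm long, 0.15 to 0.31 kg. Origin as driver_tip. Gripped from above in the rest, it sits slanted in the gripper and must be tilted 35 deg to stand upright; it can then be let go standing in the bush and taken again by its flats from straight above.
- rest: Tilted tool rest, grey, fixed, on a 150 x 85 mm foot; origin at the foot's underside. It cradles the ferrule and the first 16 mm of the handle from below and beside, open on top: the driver comes out by lifting straight up or along its own axis. The upper 60 mm of the handle is free all round.
- fixture: Fixed aluminium base plate 250 (x) x 190 (y) x 10 mm, origin at the centre of its underside. Carries the tray and, near its -x edge, the lock with its swing clamp. Turned about the vertical by up to 0.3 rad.
- lock_mouth (a point): Centre of the flared mouth of the lock's upright steel guide bush, 83 mm above the bench, 85 mm from the fixture's origin along its -x; axes as the fixture's. The mouth is 40 mm wide, narrowing within 12 mm to a bore of about 22.6 mm, in which the driver's ferrule stands by itself.
- screw_top (a point): Centre of the top of the slotted screw, at the bottom of the bush, 52 mm below lock_mouth, 31 mm above the bench. Axes as the fixture's (they do not turn with the screw). A driver out of the slot has its tip here. The slot is 6 mm wide and 9 mm deep across the whole head; the blade drops 8 mm when in line within about 0.1 rad. The screw turns at 0.03 N m within its play, the clamp at 0.12 N m.
- clamp (a joint): Angle q of the swing clamp, growing clockwise from above: 0 open, 1.1 rad home at its stop. The arm points (1.1 - q) rad counterclockwise from the fixture's x. The screw has 0.6 rad of play in the clamp: its slot lies anywhere from (1.1 - q) to (1.7 - q) counterclockwise from the fixture's x, or half a turn on. Turned clockwise, it drives the clamp once it stands at (1.1 - q), along the arm.
- clamp_arm: The clamp's steel arm, 70 mm from the lock axis to its rounded end, 18 mm wide, from 35 to 44 mm above the bench. Origin on the lock axis 21 mm above the bench, x along the arm.
- tray: Loose brown carrier tray with small round pockets, 140 x 128 x 14 mm, 0.4 kg, lying in low rails on the fixture. Origin at the centre of its underside. Stays.
- jar: Bystander: white jar, 52 mm in diameter, 75 mm high, origin under its centre.
- parts_bin: Bystander: open grey parts bin 100 x 70 x 30 mm, origin under its centre.
Things that resemble listed ones, but are neither listed nor needed, are in the scene too. Leave any red look-alike of the driver alone.

How it is judged:
On the way, in this order (a step that is already met when the one before it is completed fails the run):
1. the driver's blade has dropped into the slot, at least 5.5 mm below the screw's top, while the clamp is still open (joint under 0.7) (z of driver_tip in the frame of lock_mouth between -0.064 and -0.0575 m and horizontal distance between driver_tip and lock_mouth below 0.004 m and angle between driver_tip's own z axis and vertical below 0.15 rad and value of joint clamp below 0.7 rad), for 0.1 s.
2. the clamp is turned home (joint over 1.0) with the blade in the slot (z of driver_tip in the frame of lock_mouth between -0.064 and -0.0575 m and horizontal distance between driver_tip and lock_mouth below 0.004 m and angle between driver_tip's own z axis and vertical below 0.15 rad and value of joint clamp above 1 rad), for 0.2 s.
At the end, for the whole second after the job is handed in: The clamp is home (joint over 1.0 of 1.1 rad); the driver stands at rest in the lock, within 0.15 rad of upright, its blade in the slot at least 5.5 mm below the screw's top and within 4 mm of the lock axis; the tray has moved less than 10 mm and the jar and bin less than 30 mm (all of step 2 and linear speed of driver below 0.02 m/s and distance of tray from where it was at the start of the episode below 0.01 m and distance of each of jar, parts_bin from where it was at the start of the episode below 0.03 m); the robot touches nothing.
It fails at once if the clamp arm is pushed by the gripper or arm instead of by the driver (over 2 N) (contact force between any of the fingers, the arm and clamp_arm above 2 N).
It fails at once if a bystander is pushed away or knocked over (distance of any of jar, parts_bin from where it was at the start of the episode above 0.05 m or angle between jar's own z axis and vertical above 0.4 rad).
It fails at once if the tray is shoved out of place (distance of tray from where it was at the start of the episode above 0.02 m).
It also fails if it takes over 72 s, if anything falls off the work surface, if the arm or the gripper's body presses on something with over 40 N, if the wrist force passes 120 N, or if a joint passes its speed limit or range.

## Working session

There is one attempt and no reset: what is moved stays moved. The work goes in short steps, Python scripts to look and compute and a tool call to move; the robot and the scene stay as the last step left them, time stands still between calls to the robot, and variables do not carry over. Pictures are saved under pics/ and viewed, at most 10 in all, crops included, and the job is handed in when it is done.

Besides the shell and the picture viewer there is one more tool, called after "Emit:" in YAML: its name, and indented under it one key for each argument. servo_tool: Moves the arm, as the interface text tells. Its arguments: {"type":"object","properties":{"moves":{"type":"array","items":{"type":"array","items":{"type":"number"}}}},"required":["moves"]}

```bash
mkdir -p pics; ls; cat > h.py <<'E'
import numpy as np, cv2
from bench import env
def cap(n,f):
    d=env.get_image(n); cv2.imwrite(f'pics/{f}.png',d['img'][:,:,::-1]); np.savez(f'pics/{f}.npz',**{k:np.array(d[k]) for k in('img','K','eye','rotation')}); return d
def ray(f,u,v):
    d=np.load(f'pics/{f}.npz');K=d['K']
    return d['eye'],d['rotation']@np.array([(u-K[0,2])/K[0,0],(v-K[1,2])/K[1,1],1])
def atz(f,u,v,z):
    e,r=ray(f,u,v); return e+r*(z-e[2])/r[2]
def proj(f,P):
    d=np.load(f'pics/{f}.npz');q=d['K']@(d['rotation'].T@(np.array(P,float)-d['eye'])); return q[:2]/q[2]
E
python3 - <<'E'
from h import *
for n in('top','scene'):
    d=cap(n,n+'0'); print(n,d['eye'],np.round(d['rotation'],3).tolist(),d['K'].tolist() if hasattr(d['K'],'tolist') else d['K'])
print(env.read_state())
E
```

```text
pics
top [ 0.46943444 -0.00096124  0.9249995 ] [-2.202, 2.167, -0.077] [[442.86917216121816, 0.0, 324.73194775115076], [0.0, 442.86917216121816, 238.36792770381552], [0.0, 0.0, 1.0]]
scene [1.02814865 0.46819466 0.82138788] [-1.002, -2.497, 0.995] [[502.9765541284706, 0.0, 318.60106130535803], [0.0, 502.9765541284706, 238.99205588860764], [0.0, 0.0, 1.0]]
{'t': 0.1, 'joint_positions': array([ 1.14900438e+00,  1.26364705e-01, -4.05007563e-02,  1.40541619e+00,
        7.18764119e-07,  1.57079067e+00]), 'qd': array([ 4.99521948e-04, -1.80591337e-03,  8.55982462e-04, -4.87120091e-05,
        7.83376049e-05,  9.78227186e-04]), 'joint_torque': array([ 4.35624315e-05, -4.36905670e+01,  3.53604555e+01,  1.37687349e-02,
        1.21392381e-05,  4.57056643e-06]), 'ee_pos': array([0.21482563, 0.47874864, 0.30318551]), 'tcp_rot': array([-6.57574679e-01, -3.07168305e+00,  2.28097960e-03]), 'wrist_force': array([1.01213358, 0.22477822, 0.30785032]), 'wrist_torque': array([-0.01522751,  0.00701979, -0.01348691]), 'finger_force': 0.0, 'gripper_width': 0.9956903392989801}
```

View pics/top0.png

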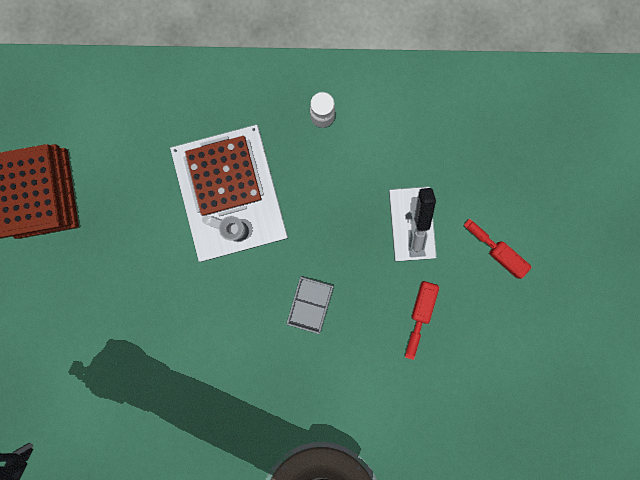

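View pics/scene0.png

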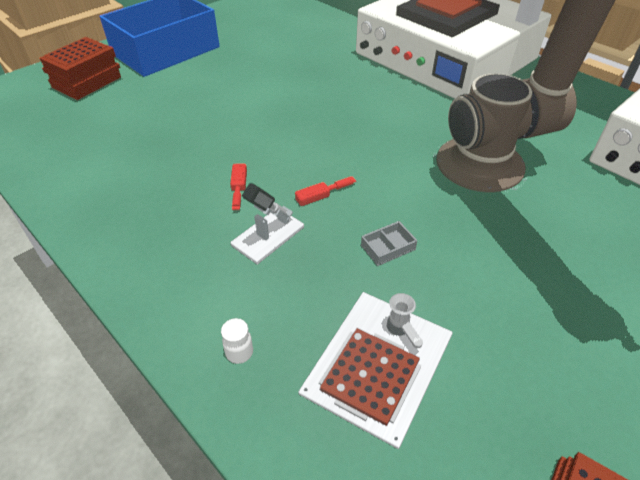

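```bash
sed -i "s/d\['rotation'\]/R(d)/g; s/^def ray/def R(d): return cv2.Rodrigues(d['rotation'])[0]\ndef ray/" h.py; cat >> h.py <<'E'
def tri(*obs):
    A=np.zeros((3,3));b=np.zeros(3);L=[]
    for f,u,v in obs:
        e,r=ray(f,u,v);r=r/np.linalg.norm(r);M=np.eye(3)-np.outer(r,r);A+=M;b+=M@e;L.append((M,e))
    p=np.linalg.solve(A,b);return p,[np.linalg.norm(M@(p-e)) for M,e in L]
E
python3 - <<'E'
from h import *
C=[(171,148),(258,125),(287,238),(200,262)]
P=[atz('top0',*c,.01) for c in C];print(np.round(P,3)); print('c',np.mean(P,0)); a=P[1]-P[2];b=P[0]-P[3];print(np.linalg.norm(a),np.arctan2(a[1],a[0]),np.arctan2(b[1],b[0]))
C=[(390,189),(434,187),(436,260),(396,262)]
P=[atz('top0',*c,.008) for c in C];print(np.round(P,3),np.mean(P,0)); a=P[1]-P[2];b=P[0]-P[3];print(np.linalg.norm(a),np.arctan2(a[1],a[0]),np.arctan2(b[1],b[0]))
print('mouth',atz('top0',234,229,.083),tri(('top0',234,229),('scene0',402,301)))
out=[]
for f,(x0,y0,x1,y1) in (('top0',(385,180,445,268)),('scene0',(236,178,306,262))):
    im=np.load(f'pics/{f}.npz')['img'];c=im[y0:y1,x0:x1]
    m=(c.max(2)<60).astype(np.uint8); n,l,s,ce=cv2.connectedComponentsWithStats(m); k=1+np.argmax(s[1:,4]);print(f,s[k],ce[k]+[x0,y0]);out.append((f,*(ce[k]+[x0,y0])))
print(tri(*out))
a=cv2.resize(np.load('pics/top0.npz')['img'][180:270,380:450,::-1],None,fx=6,fy=6,interpolation=2)
b=cv2.resize(np.load('pics/scene0.npz')['img'][175:265,230:290,::-1],None,fx=6,fy=6,interpolation=2)
cv2.imwrite('pics/cr.png',np.hstack([a,b]))
E
```

```text
[[0.72  0.327 0.01 ]
 [0.772 0.145 0.01 ]
 [0.534 0.079 0.01 ]
 [0.482 0.257 0.01 ]]
c [0.62695115 0.2018096  0.01      ]
0.24711568955101437 0.27254856731477806 0.28442258666984954
[[ 0.641 -0.134  0.008]
 [ 0.646 -0.227  0.008]
 [ 0.494 -0.23   0.008]
 [ 0.488 -0.148  0.008]] [ 0.56720866 -0.18479423  0.008     ]
0.1526517991489967 0.02582056935639626 0.08699761474056378
mouth [0.54458668 0.17377254 0.083     ] (array([0.54404265, 0.17566176, 0.07932443]), [np.float64(0.0014164436732954796), np.float64(0.0014164436732954661)])
top0 [ 30   8  21  43 636] [424.97327044 208.86006289]
scene0 [18 15  3  6  8] [254.75  195.125]
(array([ 0.58531292, -0.18320272,  0.12983967]), [np.float64(0.003952410738303791), np.float64(0.003952410738303914)])
```

View pics/cr.png

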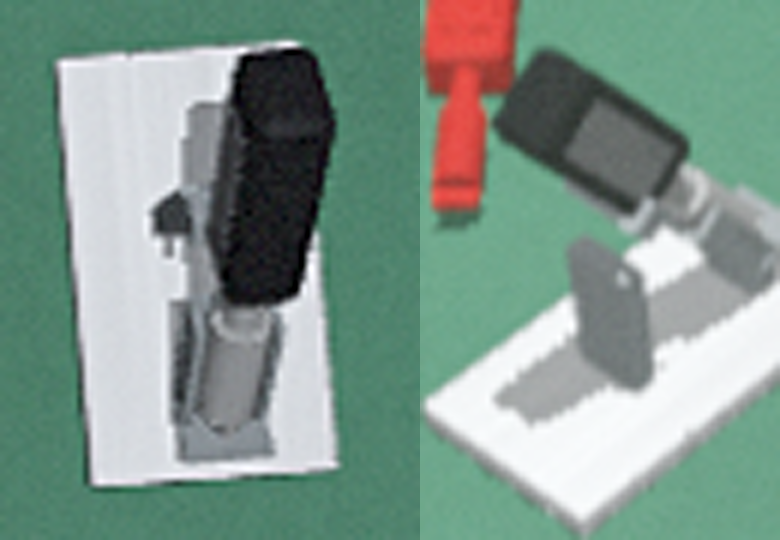

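```bash
python3 - <<'E'
from h import *
p,e=tri(('top0',425.2,209),('scene0',258.8,196.7));print('grip',p,e)
P=[atz('top0',*c,.008) for c in [(389.5,190),(395.3,261.2),(436.7,257.8)]]
a=P[0]-P[1];b=P[1]-P[2];yaw=np.arctan2(a[1],a[0]);print('rest yaw',yaw,np.arctan2(-b[0],b[1]),'ctr',(P[0]+P[2])/2,np.linalg.norm(a),np.linalg.norm(b))
for yaw in(.07,):
  ax=np.array([np.cos(yaw)*np.sin(.6109),np.sin(yaw)*np.sin(.6109),np.cos(.6109)]);print('tip',p-.118*ax)
  y=np.array([-np.sin(yaw),np.cos(yaw),0]);x=np.cross(y,ax)
  for f in('top0','scene0'):
    q=np.array([proj(f,p+i*.018*x+j*.013*y+k*.041*ax) for i in(-1,1) for j in(-1,1) for k in(-1,1)]);print(f,q.min(0),q.max(0))
E
```

```text
grip [ 0.58244587 -0.18093267  0.12655187] [np.float64(0.0005049045677095182), np.float64(0.0005049045677095393)]
rest yaw 0.0863707450516813 0.09804350355644388 ctr [ 0.56836778 -0.18266839  0.008     ] 0.1491511247850232 0.0860276242355922
tip [ 0.51492626 -0.18566677  0.02989429]
top0 [413.35031966 185.5613856 ] [437.93699591 231.6384281 ]
scene0 [239.09393781 179.52650875] [276.92491424 212.78729321]
```

Emit:
servo_tool:
  moves:
    - [0.3,-0.3,0.03,0,0,0.5,0]
    - [0.3,-0.3,0.03,0,0,0.5,0]
    - [0.3,-0.3,0.03,0,0,0.5,0]
    - [0.3,-0.3,0.03,0,0,0.5,0]
    - [0.3,-0.3,0.03,0,0,0.5,0]
    - [0.3,-0.3,0.03,0,0,0.5,0]
    - [0.3,-0.3,0.03,0,0,0.5,0]
    - [0.3,-0.3,0.03,0,0,0.5,0]
    - [0.3,-0.3,0.03,0,0,0.5,0]
    - [0.3,-0.3,0.03,0,0,0.5,0]

```text
t: 1.1
ee_pos: [0.5177, 0.1756, 0.3331]
tcp_rot: [0.114, -3.139, 0.002]
wrist_force: [1.5, 0.9, 0.1]
gripper_width: 1.003
finger_force: 0.0
```

```bash
python3 - <<'E'
from h import *
d=cap('wrist','w1'); print(d['K'],d['eye'],cv2.Rodrigues(d['rotation'])[0].round(3)); s=env.read_state(); print(s['ee_pos'],s['joint_positions'],s['t'])
E
```

```text
[[371.64829954   0.         319.94762399]
 [  0.         371.64829954 240.64458501]
 [  0.           0.           1.        ]] [0.43847248 0.17010271 0.4032473 ] [[-0.073  0.948  0.311]
 [ 0.997  0.07   0.021]
 [-0.001  0.312 -0.95 ]]
[0.51630159 0.17705015 0.33306374] [ 3.30365272e-01  1.69179705e-01  7.48850739e-02  1.47782422e+00
 -2.85458435e-05  2.56346514e-01] 1.15
```

View pics/w1.png

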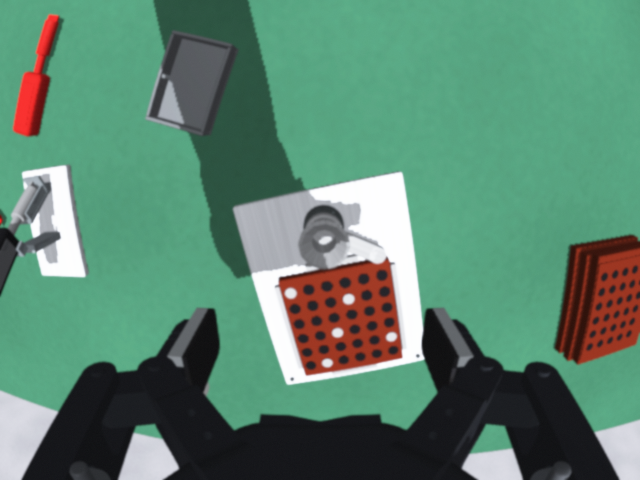

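```bash
cat >> h.py <<'E'
def fatz(f,u,v,z):
    d=np.load(f'pics/{f}.npz');K=d['K'];a=np.array([u-K[0,2],v-K[1,2]]);r=np.hypot(*a);t=r/K[0,0]
    w=R(d)@np.append(a/max(r,1e-9)*np.sin(t),np.cos(t));e=d['eye'];return e+w*(z-e[2])/w[2]
E
python3 - <<'E'
from h import *
im=np.load('pics/w1.npz')['img']
g=cv2.cvtColor(im,cv2.COLOR_RGB2GRAY)[190:285,280:390]
cv2.imwrite('pics/w1c.png',cv2.resize(im[190:285,280:400,::-1],None,fx=6,fy=6,interpolation=2))
m=fatz('w1',324,241,.083);print('mouth',m)
P=[fatz('w1',*c,.01) for c in [(234,207),(404,173),(424,358),(290,384)]];print(np.round(P,3),np.mean(P,0));a=P[3]-P[0];b=P[2]-P[1];print(np.arctan2(a[1],a[0]),np.arctan2(b[1],b[0]))
t=fatz('w1',380,255,.044)-m;print('arm',np.hypot(*t[:2]),np.arctan2(t[1],t[0]))
E
```

```text
mouth [0.54332883 0.18102627 0.083     ]
[[0.535 0.081 0.01 ]
 [0.484 0.264 0.01 ]
 [0.721 0.329 0.01 ]
 [0.774 0.153 0.01 ]] [0.62851691 0.20697413 0.01      ]
0.29240110671119957 0.26877580403363166
arm 0.0651033089057544 1.1972136965759739
```

View pics/w1c.png

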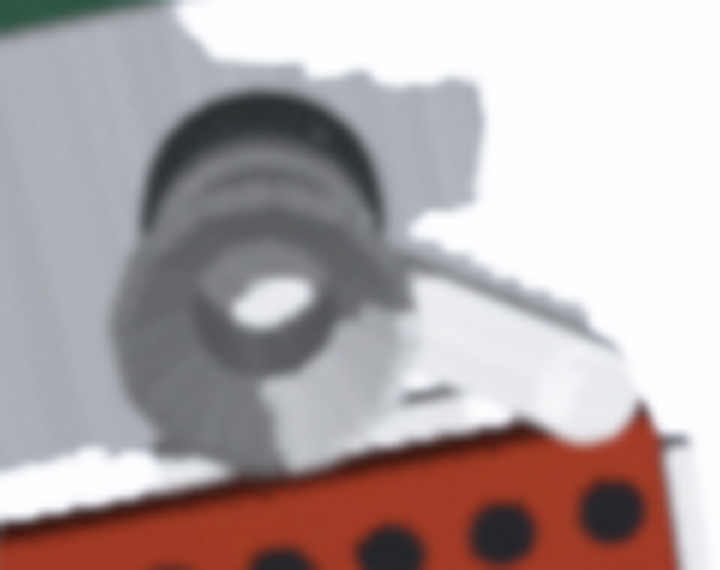

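Emit:
servo_tool:
  moves:
    - [0.105,-0.357,-0.01,-0.055,0.608,0.018,0]
    - [0.105,-0.357,-0.01,-0.055,0.608,0.018,0]
    - [0.105,-0.357,-0.01,-0.055,0.608,0.018,0]
    - [0.105,-0.357,-0.01,-0.055,0.608,0.018,0]
    - [0.105,-0.357,-0.01,-0.055,0.608,0.018,0]
    - [0.105,-0.357,-0.01,-0.055,0.608,0.018,0]
    - [0.105,-0.357,-0.01,-0.055,0.608,0.018,0]
    - [0.105,-0.357,-0.01,-0.055,0.608,0.018,0]
    - [0.105,-0.357,-0.01,-0.055,0.608,0.018,0]
    - [0.105,-0.357,-0.01,-0.055,0.608,0.018,0]

```text
t: 2.15
ee_pos: [0.5814, -0.1732, 0.2816]
tcp_rot: [0.132, -2.579, 0.061]
wrist_force: [0.1, -0.2, 0.1]
gripper_width: 0.999
finger_force: 0.0
```

```bash
cat >> h.py <<'E'
def st():
    s=env.read_state();M=cv2.Rodrigues(s['tcp_rot'])[0]
    print('t',s['t'],'pos',s['ee_pos'].round(4),'z',M[:,2].round(3),'y',M[:,1].round(3),'j',s['joint_positions'].round(2),'F',s['wrist_force'].round(1),'T',s['wrist_torque'].round(2),'w',round(s['gripper_width'],3),'ff',s['finger_force']);return s
E
python3 - <<'E'
from h import *
cap('wrist','w2');st()
E
```

```text
t 2.2 pos [ 0.5814 -0.1727  0.282 ] z [-0.527 -0.071 -0.847] y [-0.107  0.994 -0.017] j [-0.22  0.68  0.6   2.02 -0.19 -0.27] F [0.9 0.9 0.3] T [ 0.11 -0.47  0.03] w 1.003 ff 0.0
```

View pics/w2.png

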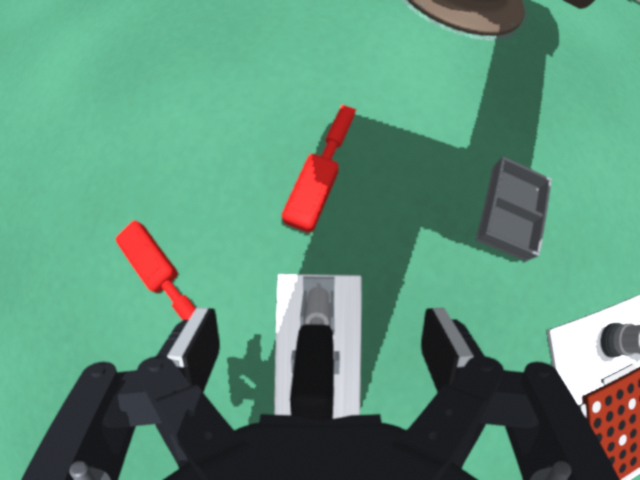

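Emit:
servo_tool:
  moves:
    - [0,0,-0.06,0,0,0,0]
    - [0,0,-0.06,0,0,0,0]
    - [0,0,-0.06,0,0,0,0]
    - [0,0,-0.06,0,0,0,0]

```text
t: 2.6
ee_pos: [0.5814, -0.1724, 0.2234]
tcp_rot: [0.134, -2.579, 0.062]
wrist_force: [-0.1, -0.0, 0.2]
gripper_width: 1.0
finger_force: 0.0
```

```bash
python3 - <<'E'
from h import *
st()
E
```

```text
t 2.6 pos [ 0.5814 -0.1724  0.2234] z [-0.527 -0.072 -0.847] y [-0.108  0.994 -0.017] j [-0.22  0.68  0.46  1.89 -0.19 -0.27] F [-0.1 -0.   0.2] T [ 0.06 -0.48  0.05] w 1.0 ff 0.0
```

```bash
python3 - <<'E'
from h import *
s=st();M=cv2.Rodrigues(s['tcp_rot'])[0]
b=.09;u=np.array([np.sin(.611)*np.cos(b),np.sin(.611)*np.sin(b),np.cos(.611)]);y=np.array([-np.sin(b),np.cos(b),0])
D=np.c_[np.cross(y,-u),y,-u];print(cv2.Rodrigues(D@M.T)[0].ravel(), np.array([.582,-.182,.1265])+.066*u-s['ee_pos'])
E
```

```text
t 2.6 pos [ 0.5814 -0.1724  0.2234] z [-0.527 -0.072 -0.847] y [-0.108  0.994 -0.017] j [-0.22  0.68  0.46  1.89 -0.19 -0.27] F [-0.1 -0.   0.2] T [ 0.06 -0.48  0.05] w 1.0 ff 0.0
[ 0.01166916  0.05234511 -0.01900453] [ 0.03830308 -0.00622934 -0.04285569]
```

Emit:
servo_tool:
  moves:
    - [0.045,-0.006,-0.01,0.012,0.052,-0.019,0]
    - [0.045,-0.006,-0.01,0.012,0.052,-0.019,0]
    - [0.038,-0.006,-0.043,0.012,0.052,-0.019,0]
    - [0.038,-0.006,-0.043,0.012,0.052,-0.019,0]
    - [0.038,-0.006,-0.043,0.012,0.052,-0.019,0]

```text
t: 3.1
ee_pos: [0.6193, -0.1791, 0.1808]
tcp_rot: [0.113, -2.529, 0.035]
wrist_force: [0.3, -1.0, 2.1]
gripper_width: 0.997
finger_force: 0.0
```

```bash
python3 - <<'E'
from h import *
st();cap('wrist','w3');cap('scene','s3')
a=np.load('pics/w3.npz')['img'][180:480,120:520,::-1];b=cv2.resize(np.load('pics/s3.npz')['img'][130:270,190:320,::-1],None,fx=3,fy=3)
c=np.zeros((420,800,3),np.uint8);c[:300,:400]=a;c[:420,400:790]=b;cv2.imwrite('pics/c3.png',c)
E
```

```text
t 3.1 pos [ 0.6193 -0.1791  0.1808] z [-0.571 -0.051 -0.819] y [-0.089  0.996  0.   ] j [-0.22  0.82  0.61  1.94 -0.18 -0.26] F [ 0.3 -1.   2.1] T [ 0.07 -0.51 -0.03] w 0.997 ff 0.0
```

View pics/c3.png

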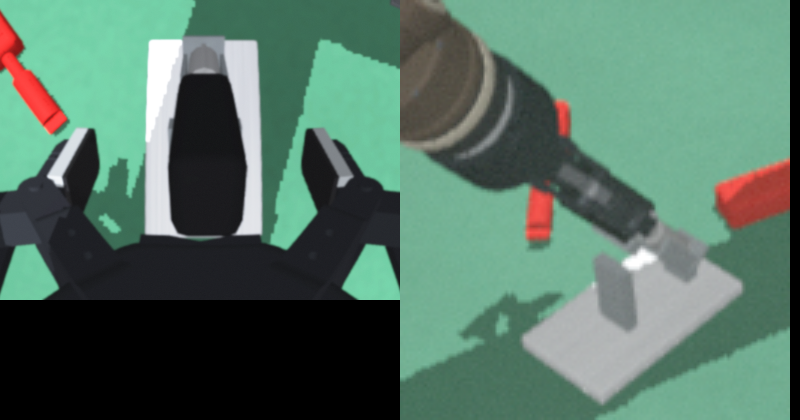

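Emit:
servo_tool:
  moves:
    - [0,0,0,0,0,0,255]
    - [0,0,0,0,0,0,255]
    - [0,0,0,0,0,0,255]
    - [0,0,0,0,0,0,255]
    - [0,0,0,0,0,0,255]
    - [0,0,0,0,0,0,255]
    - [0,0,0,0,0,0,255]
    - [0,0,0,0,0,0,255]

```text
t: 4.0
ee_pos: [0.6193, -0.1789, 0.1791]
tcp_rot: [0.113, -2.529, 0.034]
wrist_force: [1.9, 3.4, 5.1]
gripper_width: 0.293
finger_force: 59.6
```

Emit:
servo_tool:
  moves:
    - [0,0,0.02,0,0,0,255]
    - [0,0,0.035,0,0,0,255]
    - [0,0,0.06,0,-0.06,0,255]
    - [0,0,0.09,0,-0.15,0,255]
    - [0,0,0.12,0,-0.25,0,255]
    - [0,0,0.14,0,-0.35,0,255]
    - [0,0,0.14,0,-0.4,0,255]
    - [0,0,0.14,0,-0.4,0,255]

```text
t: 4.8
ee_pos: [0.6184, -0.1798, 0.3208]
tcp_rot: [0.113, -2.932, 0.065]
wrist_force: [-0.2, -0.6, -1.9]
gripper_width: 0.298
finger_force: 59.2
```

```bash
python3 - <<'E'
from h import *
s=st();M=cv2.Rodrigues(s['tcp_rot'])[0]
for b in (.09,):
  y=np.array([-np.sin(b),np.cos(b),0]);z=np.array([0,0,-1.]);D=np.c_[np.cross(y,z),y,z];print(cv2.Rodrigues(D@M.T)[0].ravel())
E
```

```text
t 4.8 pos [ 0.6184 -0.1798  0.3208] z [-0.204 -0.052 -0.978] y [-0.081  0.996 -0.036] j [-0.25  0.51  0.51  1.75 -0.1  -0.32] F [-0.2 -0.6 -1.9] T [ 0.07 -0.25  0.02] w 0.298 ff 59.24639940261841
[ 0.05374903 -0.20485542  0.01282829]
```

Emit:
servo_tool:
  moves:
    - [-0.072,0.359,0,0.054,-0.205,0.013,255]
    - [-0.072,0.359,0,0.054,-0.205,0.013,255]
    - [-0.072,0.359,0,0.054,-0.205,0.013,255]
    - [-0.072,0.359,0,0.054,-0.205,0.013,255]
    - [-0.072,0.359,0,0.054,-0.205,0.013,255]
    - [-0.072,0.359,0,0.054,-0.205,0.013,255]
    - [-0.072,0.359,0,0.054,-0.205,0.013,255]
    - [-0.072,0.359,0,0.054,-0.205,0.013,255]
    - [-0.072,0.359,0,0.054,-0.205,0.013,255]
    - [-0.072,0.359,0,0.054,-0.205,0.013,255]

```text
t: 5.8
ee_pos: [0.5474, 0.1793, 0.3173]
tcp_rot: [0.144, -3.132, 0.0]
wrist_force: [0.1, -1.1, -2.9]
gripper_width: 0.297
finger_force: 59.9
```

Emit:
servo_tool:
  moves:
    - [0,0,0,0,0,0.15,255]
    - [0,0,0,0,0,0.3,255]
    - [0,0,0,0,0,0.45,255]
    - [0,0,0,0,0,0.6,255]
    - [0,0,0,0,0,0.75,255]
    - [0,0,0,0,0,0.9,255]
    - [0,0,0,0,0,1.05,255]
    - [0,0,0,0,0,1.1,255]
    - [0,0,0,0,0,1.1,255]
    - [0,0,0,0,0,1.1,255]

```text
t: 6.8
ee_pos: [0.5477, 0.1783, 0.3184]
tcp_rot: [1.756, -2.599, 0.001]
wrist_force: [0.2, -0.2, -2.5]
gripper_width: 0.299
finger_force: 59.8
```

```bash
python3 - <<'E'
from h import *
st();cap('scene','s4');cap('wrist','w4')
a=cv2.resize(np.load('pics/w4.npz')['img'][170:390,220:420,::-1],None,fx=2,fy=2)
x,y=352,200
b=cv2.resize(np.load('pics/s4.npz')['img'][y:y+150,x:x+100,::-1],None,fx=4,fy=4)
c=np.zeros((600,800,3),np.uint8);c[:440,:400]=a;c[:600,400:]=b;cv2.imwrite('pics/c4.png',c)
E
```

```text
t 6.8 pos [0.5477 0.1783 0.3184] z [-0.004 -0.003 -1.   ] y [-0.928  0.373  0.003] j [ 0.32  0.23  0.12  1.46 -0.   -0.87] F [ 0.2 -0.2 -2.5] T [0.02 0.01 0.03] w 0.299 ff 59.8159521818161
```

View pics/c4.png

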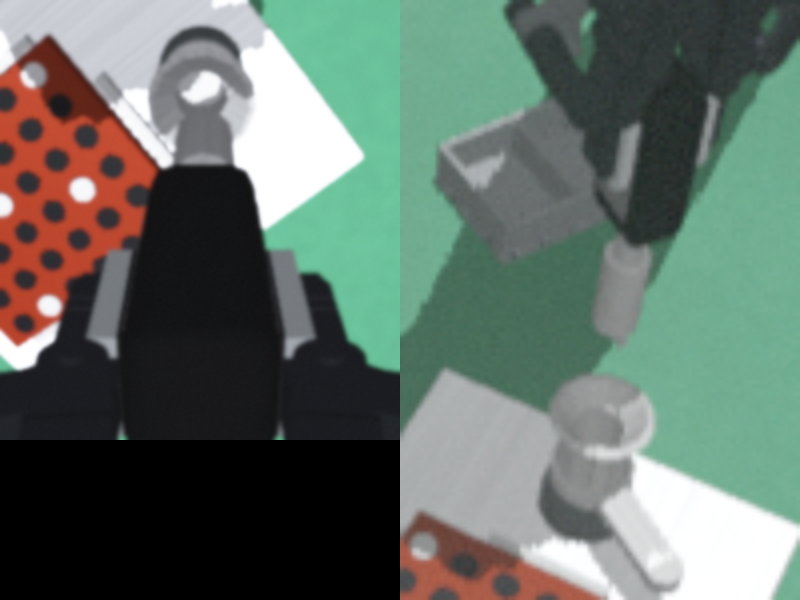

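```bash
python3 - <<'E'
from h import *
T=np.array([.5477,.1783,.3184]);ax=np.array([-.004,-.003,-1])
tip=T+.184*ax; f0=T+.131*ax
print('pred tip',proj('s4',tip),'obs',(405.8,285.8),'pred fertop',proj('s4',f0),'obs',(352+227/4,200+252/4))
m=np.array([402.5,303.7])
off=np.array([352+227/4,200+252/4])-proj('s4',f0)
print('mouth raw',atz('s4',*m,.083),'corr',atz('s4',*(m-[off[0],0]),.083))
def fproj(f,P):
    d=np.load(f'pics/{f}.npz');q=R(d).T@(np.array(P)-d['eye']);t=np.arctan2(np.hypot(*q[:2]),q[2]);return d['K'][:2,2]+q[:2]/np.hypot(*q[:2])*t*d['K'][0,0]
print('wrist pred tip',fproj('w4',tip),'pred ferr top',fproj('w4',f0),'obs fertop~',(220+204/2,170+160/2))
print('wrist mouth at 202,95', fatz('w4',220+202/2,170+95/2,.083))
E
```

```text
pred tip [404.76053393 283.63738004] obs (405.8, 285.8) pred fertop [408.65213419 263.84288443] obs (408.75, 263.0)
mouth raw [0.54944126 0.18262499 0.083     ] corr [0.54956836 0.18250317 0.083     ]
wrist pred tip [320.2915609 235.3962397] pred ferr top [320.37808309 262.5923564 ] obs fertop~ (322.0, 250.0)
wrist mouth at 202,95 [0.54620769 0.17796954 0.083     ]
```

Emit:
servo_tool:
  moves:
    - [-0.001,0.002,-0.02,0.003,-0.004,0,255]
    - [-0.001,0.002,-0.035,0.003,-0.004,0,255]
    - [-0.001,0.002,-0.045,0.003,-0.004,0,255]
    - [-0.001,0.002,-0.05,0.003,-0.004,0,255]
    - [-0.001,0.002,-0.055,0.003,-0.004,0,255]
    - [-0.001,0.002,-0.058,0.003,-0.004,0,255]
    - [-0.001,0.002,-0.061,0.003,-0.004,0,255]
    - [-0.001,0.002,-0.061,0.003,-0.004,0,255]

```text
t: 7.7
ee_pos: [0.5463, 0.1817, 0.2576]
tcp_rot: [-1.762, 2.6, -0.0]
wrist_force: [-0.6, 0.2, -2.2]
gripper_width: 0.293
finger_force: 59.9
```

```bash
python3 - <<'E'
from h import *
st()
E
```

```text
t 7.7 pos [0.5463 0.1817 0.2576] z [ 0.001  0.    -1.   ] y [-0.929  0.37  -0.001] j [ 0.32  0.22 -0.02  1.32  0.   -0.87] F [-0.6  0.2 -2.2] T [-0.01  0.02  0.05] w 0.293 ff 59.898149371147156
```

Tip is about at z 0.073 with no contact. Continue down in small steps.

Emit:
servo_tool:
  moves:
    - [0,0,-0.002,0,0,0,255]
    - [0,0,-0.004,0,0,0,255]
    - [0,0,-0.006,0,0,0,255]
    - [0,0,-0.008,0,0,0,255]
    - [0,0,-0.01,0,0,0,255]

```text
t: 8.2
ee_pos: [0.5463, 0.1817, 0.2475]
tcp_rot: [-1.762, 2.6, -0.0]
wrist_force: [-0.6, -0.7, -1.6]
gripper_width: 0.298
finger_force: 59.9
```

```bash
python3 - <<'E'
from h import *
st()
E
```

```text
t 8.2 pos [0.5463 0.1817 0.2475] z [ 0.001  0.    -1.   ] y [-0.929  0.37  -0.   ] j [ 0.32  0.23 -0.04  1.3   0.   -0.87] F [-0.6 -0.7 -1.6] T [-0.02 -0.05  0.  ] w 0.298 ff 59.891324043273926
```

Emit:
servo_tool:
  moves:
    - [0,0,-0.002,0,0,0,255]
    - [0,0,-0.004,0,0,0,255]
    - [0,0,-0.006,0,0,0,255]
    - [0,0,-0.008,0,0,0,255]

```text
t: 8.6
ee_pos: [0.547, 0.1818, 0.2399]
tcp_rot: [-1.761, 2.598, -0.002]
wrist_force: [2.9, 0.2, -0.7]
gripper_width: 0.297
finger_force: 60.2
```

```bash
python3 - <<'E'
from h import *
st()
E
```

```text
t 8.6 pos [0.547  0.1818 0.2399] z [ 0.003  0.001 -1.   ] y [-0.929  0.37  -0.002] j [ 0.32  0.23 -0.06  1.28 -0.   -0.87] F [ 2.9  0.2 -0.7] T [ 0.02 -1.   -0.02] w 0.297 ff 60.20458459854126
```

Emit:
servo_tool:
  moves:
    - [0.0015,0,0,0,0,0,255]
    - [0.0015,0,-0.002,0,0,0,255]
    - [0.0015,0,-0.004,0,0,0,255]
    - [0.0015,0,-0.006,0,0,0,255]
    - [0.0015,0,-0.008,0,0,0,255]

```text
t: 9.1
ee_pos: [0.5476, 0.1817, 0.2313]
tcp_rot: [-1.763, 2.6, 0.0]
wrist_force: [0.4, 0.6, -1.1]
gripper_width: 0.297
finger_force: 60.1
```

```bash
python3 - <<'E'
from h import *
st()
E
```

```text
t 9.1 pos [0.5476 0.1817 0.2313] z [ 0.  0. -1.] y [-0.929  0.37  -0.   ] j [ 0.32  0.23 -0.07  1.27  0.   -0.87] F [ 0.4  0.6 -1.1] T [ 0.08 -0.28 -0.02] w 0.297 ff 60.079675912857056
```

Entering the bore cleanly. Continue to the screw top (expected TCP z ≈ 0.215).

Emit:
servo_tool:
  moves:
    - [0,0,-0.003,0,0,0,255]
    - [0,0,-0.006,0,0,0,255]
    - [0,0,-0.009,0,0,0,255]
    - [0,0,-0.012,0,0,0,255]
    - [0,0,-0.014,0,0,0,255]

```text
t: 9.6
ee_pos: [0.5477, 0.1816, 0.2173]
tcp_rot: [-1.763, 2.6, 0.0]
wrist_force: [0.9, -0.1, -2.3]
gripper_width: 0.295
finger_force: 60.1
```

```bash
python3 - <<'E'
from h import *
st()
E
```

```text
t 9.6 pos [0.5477 0.1816 0.2173] z [ 0.  0. -1.] y [-0.929  0.37  -0.   ] j [ 0.32  0.24 -0.1   1.24  0.   -0.87] F [ 0.9 -0.1 -2.3] T [ 0.07 -0.15  0.  ] w 0.295 ff 60.06855547428131
```

Emit:
servo_tool:
  moves:
    - [0,0,-0.001,0,0,0,255]
    - [0,0,-0.002,0,0,0,255]
    - [0,0,-0.003,0,0,0,255]
    - [0,0,-0.003,0,0,0,255]

```text
t: 10.0
ee_pos: [0.5477, 0.1817, 0.2145]
tcp_rot: [-1.763, 2.6, 0.0]
wrist_force: [0.3, 0.6, -2.3]
gripper_width: 0.298
finger_force: 59.9
```

```bash
python3 - <<'E'
from h import *
st()
E
```

```text
t 10.0 pos [0.5477 0.1817 0.2145] z [ 0.  0. -1.] y [-0.929  0.37  -0.   ] j [ 0.32  0.24 -0.1   1.23  0.   -0.87] F [ 0.3  0.6 -2.3] T [ 0.07 -0.12 -0.  ] w 0.298 ff 59.91177320480347
```

Emit:
servo_tool:
  moves:
    - [0,0,-0.001,0,0,0,255]
    - [0,0,-0.002,0,0,0,255]
    - [0,0,-0.003,0,0,0,255]
    - [0,0,-0.003,0,0,0,255]

```text
t: 10.4
ee_pos: [0.5478, 0.1818, 0.213]
tcp_rot: [-1.762, 2.598, -0.001]
wrist_force: [-1.4, -0.0, 6.1]
gripper_width: 0.292
finger_force: 61.2
```

```bash
python3 - <<'E'
from h import *
st()
E
```

```text
t 10.4 pos [0.5478 0.1818 0.213 ] z [ 0.002  0.001 -1.   ] y [-0.929  0.37  -0.002] j [ 0.32  0.24 -0.11  1.23  0.   -0.87] F [-1.4 -0.   6.1] T [-0.17  0.72 -0.01] w 0.292 ff 61.200159788131714
```

Emit:
servo_tool:
  moves:
    - [0,0,0,0,0,0.06,255]
    - [0,0,0,0,0,0.12,255]
    - [0,0,0,0,0,0.18,255]
    - [0,0,0,0,0,0.24,255]
    - [0,0,0,0,0,0.3,255]
    - [0,0,0,0,0,0.36,255]

```text
t: 11.0
ee_pos: [0.5477, 0.1818, 0.2121]
tcp_rot: [-2.202, 2.239, 0.0]
wrist_force: [-0.2, -0.4, -1.9]
gripper_width: 0.297
finger_force: 60.1
```

```bash
python3 - <<'E'
from h import *
st()
E
```

```text
t 11.0 pos [0.5477 0.1818 0.2121] z [ 0.001  0.001 -1.   ] y [-1.     0.017 -0.001] j [ 0.32  0.24 -0.11  1.23  0.   -1.23] F [-0.2 -0.4 -1.9] T [ 0.01 -0.01 -0.01] w 0.297 ff 60.06728410720825
```

Force vanished: the blade is falling into the slot. Push down.

Emit:
servo_tool:
  moves:
    - [0,0,-0.002,0,0,0,255]
    - [0,0,-0.004,0,0,0,255]
    - [0,0,-0.0055,0,0,0,255]
    - [0,0,-0.0055,0,0,0,255]

```text
t: 11.4
ee_pos: [0.5477, 0.1816, 0.2065]
tcp_rot: [-2.198, 2.243, -0.0]
wrist_force: [-1.5, -0.7, 2.2]
gripper_width: 0.295
finger_force: 60.5
```

```bash
python3 - <<'E'
from h import *
st()
E
```

```text
t 11.4 pos [0.5477 0.1816 0.2065] z [ 0.001  0.001 -1.   ] y [-1.     0.02  -0.001] j [ 0.32  0.24 -0.12  1.21  0.   -1.23] F [-1.5 -0.7  2.2] T [-0.13  0.35 -0.03] w 0.295 ff 60.500319600105286
```

Emit:
servo_tool:
  moves:
    - [0,0,-0.001,0,0,0,255]
    - [0,0,-0.001,0,0,-0.13,255]
    - [0,0,-0.001,0,0,-0.26,255]
    - [0,0,-0.001,0,0,-0.39,255]
    - [0,0,-0.001,0,0,-0.52,255]
    - [0,0,-0.001,0,0,-0.65,255]
    - [0,0,-0.001,0,0,-0.75,255]
    - [0,0,-0.001,0,0,-0.75,255]

```text
t: 12.2
ee_pos: [0.5485, 0.1811, 0.2064]
tcp_rot: [-1.22, 2.892, -0.004]
wrist_force: [-1.3, -3.2, 6.3]
gripper_width: 0.294
finger_force: 61.0
```

```bash
python3 - <<'E'
from h import *
st()
E
```

```text
t 12.2 pos [0.5485 0.1811 0.2064] z [ 0.004 -0.001 -1.   ] y [-0.716  0.698 -0.004] j [ 0.32  0.24 -0.12  1.21 -0.   -0.48] F [-1.3 -3.2  6.3] T [-0.94  0.05  0.09] w 0.294 ff 60.954859256744385
```

Emit:
servo_tool:
  moves:
    - [0,0,0.0005,0,0,-0.1,255]
    - [0,0,0.0005,0,0,-0.2,255]
    - [0,0,0.0005,0,0,-0.3,255]
    - [0,0,0.0005,0,0,-0.4,255]
    - [0,0,0.0005,0,0,-0.5,255]
    - [0,0,0.0005,0,0,-0.55,255]
    - [0,0,0.0005,0,0,-0.55,255]

```text
t: 12.9
ee_pos: [0.5483, 0.1806, 0.2065]
tcp_rot: [-0.392, 3.115, -0.005]
wrist_force: [-0.4, -5.9, 5.6]
gripper_width: 0.292
finger_force: 61.0
```

```bash
python3 - <<'E'
from h import *
st()
E
```

```text
t 12.9 pos [0.5483 0.1806 0.2065] z [ 0.003 -0.003 -1.   ] y [-0.248  0.969 -0.004] j [ 0.32  0.24 -0.12  1.21 -0.    0.07] F [-0.4 -5.9  5.6] T [-1.69 -0.01  0.09] w 0.292 ff 60.98556339740753
```

Emit:
servo_tool:
  moves:
    - [0,-0.001,0,0,0,-0.05,255]
    - [0,-0.001,0,0,0,-0.1,255]
    - [0,-0.001,0,0,0,-0.13,255]
    - [0,-0.001,0,0,0,-0.13,255]

```text
t: 13.3
ee_pos: [0.5482, 0.1801, 0.2064]
tcp_rot: [-0.191, 3.133, -0.003]
wrist_force: [-0.3, -5.3, 6.3]
gripper_width: 0.298
finger_force: 60.9
```

```bash
python3 - <<'E'
from h import *
st();cap('top','t5');
im=np.load('pics/t5.npz')['img'];print(proj('t5',[.5478,.181,.044]),proj('t5',[.5478+.07*np.cos(.28),.181+.07*np.sin(.28),.044]))
cv2.imwrite('pics/t5c.png',cv2.resize(im[120:280,160:300,::-1],None,fx=3.7,fy=3.7,interpolation=2))
E
```

```text
t 13.3 pos [0.5482 0.1801 0.2064] z [ 0.002 -0.002 -1.   ] y [-0.121  0.993 -0.002] j [ 0.32  0.24 -0.12  1.21 -0.    0.2 ] F [-0.3 -5.3  6.3] T [-1.22  0.09  0.12] w 0.298 ff 60.93172073364258
[234.42919025 229.14042916] [225.83186725 195.62599436]
```

View pics/t5c.png

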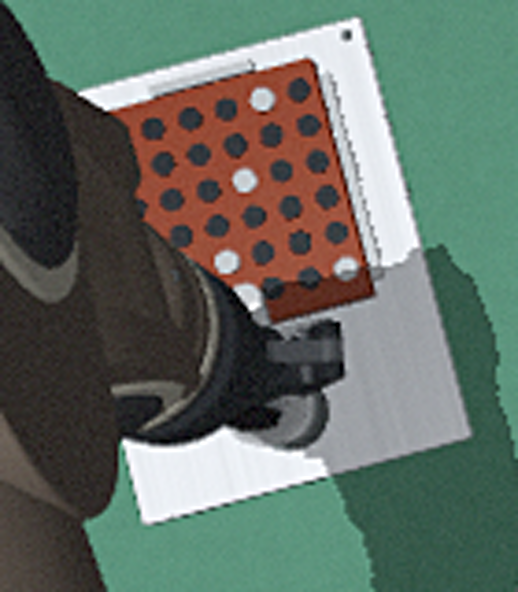

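Emit:
servo_tool:
  moves:
    - [0,-0.001,0.0005,0,0,-0.04,255]
    - [0,-0.001,0.0005,0,0,-0.08,255]
    - [0,-0.001,0.0005,0,0,-0.1,255]
    - [0,-0.001,0.0005,0,0,-0.1,255]

```text
t: 13.75
ee_pos: [0.5481, 0.1796, 0.2065]
tcp_rot: [-0.035, 3.14, -0.001]
wrist_force: [1.3, -2.7, 3.8]
gripper_width: 0.297
finger_force: 60.7
```

```bash
python3 - <<'E'
from h import *
st()
E
```

```text
t 13.75 pos [0.5481 0.1796 0.2065] z [ 0.002 -0.001 -1.   ] y [-0.022  1.    -0.001] j [ 0.32  0.24 -0.12  1.21 -0.    0.29] F [ 1.3 -2.7  3.8] T [-0.71 -0.09  0.26] w 0.297 ff 60.74602425098419
```

Emit:
servo_tool:
  moves:
    - [0,-0.0005,0,0,0,-0.03,255]
    - [0,-0.0005,0,0,0,-0.06,255]
    - [0,-0.0005,0,0,0,-0.06,255]

```text
t: 14.05
ee_pos: [0.548, 0.1793, 0.2065]
tcp_rot: [0.06, 3.14, -0.0]
wrist_force: [0.3, -1.9, 3.8]
gripper_width: 0.299
finger_force: 60.9
```

```bash
python3 - <<'E'
from h import *
st()
E
```

```text
t 14.05 pos [0.548  0.1793 0.2065] z [ 0.001 -0.    -1.   ] y [ 0.038  0.999 -0.   ] j [ 0.32  0.24 -0.12  1.21 -0.    0.35] F [ 0.3 -1.9  3.8] T [-0.45 -0.14  0.51] w 0.299 ff 60.87437868118286
```

Emit:
servo_tool:
  moves:
    - [0,0,0.0007,0,0,0.06,255]
    - [0,0,0.0007,0,0,0.06,255]
    - [0,0,0.0007,0,0,0.06,0]
    - [0,0,0.0007,0,0,0.06,0]
    - [0,0,0.0007,0,0,0.06,0]
    - [0,0,0.0007,0,0,0.06,0]
    - [0,0,0.0007,0,0,0.06,0]
    - [0,0,0.0007,0,0,0.06,0]
    - [0,0,0.0007,0,0,0.06,0]

```text
t: 14.95
ee_pos: [0.5478, 0.1792, 0.2069]
tcp_rot: [-0.034, 3.141, -0.001]
wrist_force: [0.6, 0.2, 0.1]
gripper_width: 0.999
finger_force: 0.0
```

Emit:
servo_tool:
  moves:
    - [0,0,0.02,0,0,0,0]
    - [0,0,0.05,0,0,0,0]
    - [0,0,0.1,0,0,0,0]
    - [0,0,0.14,0,0,0,0]
    - [-0.05,0,0.16,0,0,0,0]
    - [-0.1,0,0.16,0,0,0,0]
    - [-0.15,0,0.16,0,0,0,0]
    - [-0.15,0,0.16,0,0,0,0]
    - [-0.15,0,0.16,0,0,0,0]
    - [-0.15,0,0.16,0,0,0,0]

```text
t: 15.95
ee_pos: [0.3984, 0.1793, 0.367]
tcp_rot: [-0.034, 3.14, -0.0]
wrist_force: [-0.4, 0.3, -0.5]
gripper_width: 1.001
finger_force: 0.0
```

```bash
python3 - <<'E'
from h import *
st()
cap('top','t6');cap('scene','s6')
a=cv2.resize(np.load('pics/t6.npz')['img'][115:270,160:295,::-1],None,fx=2.9,fy=2.9,interpolation=2)
b=cv2.resize(np.load('pics/s6.npz')['img'][220:400,300:460,::-1],None,fx=2.4,fy=2.4,interpolation=2)
h=max(a.shape[0],b.shape[0]);p=lambda i:np.pad(i,((0,h-i.shape[0]),(0,0),(0,0)));cv2.imwrite('pics/c6.png',np.hstack([p(a),p(b)]))
E
```

```text
t 15.95 pos [0.3984 0.1793 0.367 ] z [ 0.002 -0.    -1.   ] y [-0.022  1.    -0.   ] j [ 0.42 -0.03 -0.07  1.53 -0.    0.4 ] F [-0.4  0.3 -0.5] T [ 0.04 -0.07  0.  ] w 1.001 ff 0.0
```

View pics/c6.png

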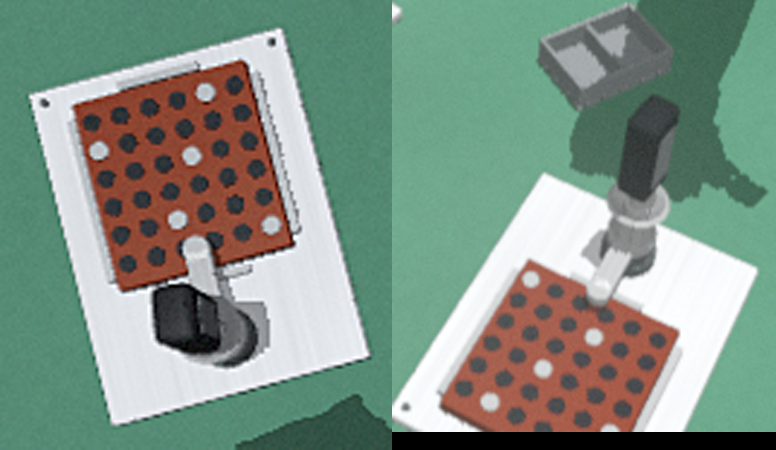

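```bash
python3 - <<'E'
from h import *
print(env.finish_job())
E
```

```text
the job is handed in; nothing more can be done
None
```

I handed the job in at about 16 s of the 72 s allowed; `finish_job` gave no verdict. The clamp was turned to its stop over the tray's edge, where the turning resistance rose to about 0.5 N m. The driver was left standing about 7 mm down in the screw slot with the gripper clear, and the tray looked undisturbed in the last pictures.

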